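Gauge a carving-wax blank in the stand caliper

ROBOT

A 6-joint arm with a two-finger parallel gripper is mounted at the origin on a cart in front of the work surface, level with it; the furniture and walls round the work are solid. World frame = base frame: x ahead of the robot, y to its left, z up, the work surface at z = 0. Lengths are in m, angles in rad, forces in N, time in s.
With the tool pointing down it reaches from about 0.375 to 0.975 m from the base axis. Payload 3.8 kg.
Tool frame: the origin (TCP) lies at the very end of the fingers, on their centre line; the grasp point (between the pads) lies bot.hold_point_z behind it (bot.hold_point_z is the distance from the TCP to the grasp point, in m); z points along the fingers, y is the line along which they close (so a half turn about z gives the same grasp; the last joint's range is limited). The gripper opens to 85 mm and grips with 20 to 120 N. Pads are 22 mm wide; open, the fingers measure 114 mm over their backs; the gripper's body (76 mm by 85 mm) begins 54 mm behind the grasp point. The pads swing forward as they close: fully open they stand 13 mm farther back than shut.
Start: joints at [-1.227, 0.264, 1.604, -0, 1.274, -0.037], TCP at [0.251, -0.627, 0.231] pointing down, gripper open.
Joint ranges: [-2.63, 2.63], [-0.94, 2.18], [0.31, 2.57], [-1.31, 4.45], [0, 2.66], [-2.55, 2.55]. Speed limits (rad/s): [2.57, 2.57, 3.14, 3.14, 3.14, 3.14].

INTERFACE

Orientations are given as a rotation vector (axis times angle).
In Python, from workcell import bot gives the robot as it stands.
- The arm moves only by the shell command python3 jog.py FILE [OPENING] [FORCE], which reads ROWS from the file FILE. ROWS is a JSON list of rows, 1 to 5 of them, each an object with the fields sx, sy, sz (the shift in shares of the most that a row can go, 1 being 62.5 mm), yaw (a turn about the tool's z in parts of the range, where 1.0 means 180 degrees); a field left out counts as zero; each row shifts and turns the commanded pose from where the row before left it, along the tool's axes as they then stand; what a row does not reach is not made up. A row lasts 1/8 s, in which the tool goes at most 0.0625 m and 0.188 rad, less where a joint would pass 70% of its speed; a pose out of reach is approached as far as the arm can. OPENING is the opening from 0.0 (shut) to 1.0 (fully open), set as the command begins (- or left out keeps the last). The fingers move at their own pace and stop on an object; FORCE is the grip in N (left out, the last holds). Time passes only in rows, so rows that do not move let the fingers close. It prints the time, the measured TCP pose, the force, the opening and the grip force at its end. Input that does not fit is refused with a message, and nothing moves.
- bot.read_state(): the state, without advancing time (a new reading comes with each control period).
- bot.read_camera(name): name is "scene" or "side" or "wrist"; returns the picture (480x640x3 uint8, red, green, blue); there is no depth.
- bot.camera_info(name): a dict with "intrinsics" (3x3 intrinsics, pixels), "extrinsics" (4x4, takes a point from camera to world coordinates). Camera axes: x right, y down, z forward; pixel columns grow to the right and rows downward; lengths in m; the calibration is good to about 2 mm. A picture is of the moment at which its call begins: read the wrist's pose just before it. camera_info takes no time and is no camera call; for the wrist camera it gives the pose at the moment of the call.
- bot.finish_job(): hands the job in; it is judged then, once.
The state is a dict: "time": time; "q": joint angles; "joint_vel": joint speeds; "joint_torque": joint torques, N m; "tool_pos": TCP position; "tcp_rot": TCP orientation; "wrist_force": force on the tool from outside, world axes, zero at the start; "torque": the same for the moment, N m; "width": opening from 0.0 (shut) to 1.0 (fully open); "grip_force": force on a finger pad.
Only numpy, scipy, OpenCV 4.12 (cv2) and the standard library are available. Lean on these libraries where they do the work, as an engineer would, in place of code of your own. Each camera call takes 0.05 s, during which the arm holds its last target. There are 200 camera calls.

TASK

Check the width of the green carving-wax block with the caliper that is mounted on the sloping wooden stand. Open the sliding jaw, lay the block flat on the sloping bed above the lip so that its 34 mm width lies between the long outside jaws (set it down, do not drop it), then slide the jaw gently shut until you feel both jaws bear squarely on the wax, without crushing it. Leave the caliper closed on the block so that the width can be read, and do not disturb the other tools.

Things in the scene. Friction and masses are not known exactly. Their poses are not given: they have to be found in the camera images.
- caliper: steel vernier caliper, 69x213x8 mm, fixed face-up on a wooden stand whose bed slopes 30 degrees, rising away from the robot. Origin: middle of its underside. x up the slope, y left along the beam to the fixed jaw, z out of the bed (surface at z = -9 mm). Beam x 3 to 19, z 2 to 5 mm. Outside jaws point down the slope to x = -35 mm; fixed jaw face at y = 87.5 mm, z 2 to 5 mm
- bed_spot (a point): point on the bed's surface (axes as the caliper's) at caliper x -42.5, y 70.5 mm: underside centre of the block when it lies 62 mm up the slope, against the lip and touching the fixed jaw. The lip, 6 mm high, faces it 31 mm down the slope. The jaw tips end 7.5 mm up the slope from this point, so the lower 38 mm of the block sticks out below them, free for the fingers across its width
- caliper_jaw (a joint): sliding jaw, m: 0 shut, up to 0.085 as it slides away from the fixed jaw (to the caliper's -y, right). Gap between the outside jaws = value + 0.5 mm; reads about 0.0335 when shut on the block's width. Light friction (0.3 N), stays where it is left; starts nearly shut
- jaw_grip (a point): middle of the sliding jaw's carriage (caliper x 9 mm, y 54 mm minus the joint's value), to be pinched with pads closing along the caliper's x (tool along the bed's normal). Caliper's axes. The carriage is 30 mm wide (x -15 to +15 mm from here), y -16 to +18 mm, 7 mm thick; it is 10 to 17 mm off the bed, this point 13.5 mm. Beyond y +18 its beaks stick out both ways in x. The bed below is clear
- wax_block: solid green block of hard carving wax, 34 mm (its x) by 62 mm (its y) by 22 mm high (z), about 0.11 kg, lying flat on the bench to the left of the blue bench vice. Origin: centre of its underside. The width to be checked is the 34 mm
- file_flat: bystander: flat file with a brown handle, 160 mm, lying loose on the bench; origin at its middle
- brush_brass: bystander: brush with a wooden handle, 125 mm, lying loose; origin at its middle
- pliers_blue: bystander: blue-handled pliers, 139 mm, lying loose in front of the stand; origin at the middle
- caliper_stand: the wooden stand, fixed on the bench: 262 mm wide (y), 120 mm deep (x), about 83 mm high at the back (+x), bed 30 degrees. Origin: middle of its underside. Small aluminium clamps hold the caliper's beam at caliper y 106 and -86 mm; they rise at most 11 mm above the beam's top

How it is judged:
On the way, in this order (a step that is already met when the one before it is completed fails the run):
1. the sliding jaw is opened wider than the block (reading above 41 mm) (value of joint caliper_jaw above 0.041 m), for 0.1 s.
2. the block, still in the fingers, is down on the sloping bed (within 6 mm) between the jaws (contact force between the fingers and wax_block above 0.3 N and z of wax_block in the frame of caliper below -0.003 m and x of wax_block in the frame of caliper between -0.055 and -0.022 m and y of wax_block in the frame of caliper between 0.02 and 0.075 m and angle between the z axis of wax_block and the z axis of caliper, either way round below 0.2 rad), for 0.05 s.
3. the sliding jaw is shut on the block (the two jaws' forces on it add up to at least 2 N) (contact force between caliper and wax_block above 2 N and value of joint caliper_jaw between 0.031 and 0.0355 m), for 0.1 s.
At the end, for the whole second after the job is handed in: Caliper left shut on the wax: jaw reads 32 to 35 mm; the block lies flat on the sloping bed (3 mm, 4.5 degrees), square between the outside jaws (4.5 degrees, within 4 mm of touching the fixed jaw), at least 14 mm of it inside them, released and at rest (value of joint caliper_jaw between 0.032 and 0.035 m and x of wax_block in the frame of caliper between -0.052 and -0.024 m and y of wax_block in the frame of caliper between 0.067 and 0.075 m and z of wax_block in the frame of caliper below -0.006 m and angle between the y axis of wax_block and the x axis of caliper, either way round below 0.08 rad and angle between the z axis of wax_block and the z axis of caliper, either way round below 0.08 rad and linear speed of wax_block below 0.02 m/s).
It fails at once if the wax is crushed: the caliper's two jaws together press on it with more than 50 N (25 N each) (contact force between caliper and wax_block above 50 N).
It fails at once if one of the loose tools (file, brush, blue pliers) is moved by more than 3 cm (distance of any of file_flat, brush_brass, pliers_blue from where it was at the start of the episode above 0.03 m).
It also fails if it takes over 64 s, if anything falls off the work surface, if the arm or the gripper's body presses on something with over 40 N, if the wrist force passes 120 N, or if a joint passes its speed limit or range.

## Working session

There is one attempt and no reset: what is moved stays moved. The work goes in short steps, Python scripts to look and compute and a shell command to move; the robot and the scene stay as the last step left them, time stands still between calls to the robot, and variables do not carry over. Pictures are saved under pics/ and viewed, at most 10 in all, crops included, and the job is handed in when it is done.

```bash
ls; mkdir -p pics
python3 - <<'E'
from workcell import bot
import cv2,numpy as np
np.set_printoptions(precision=4,suppress=True)
print(bot.hold_point_z, bot.read_state())
for n in ("scene","side","wrist"):
    i=bot.camera_info(n); print(n,i["intrinsics"],i["extrinsics"])
    cv2.imwrite(f"pics/{n}0.png",bot.read_camera(n)[:,:,::-1])
E
```

```text
jog.py
pics
workcell.py
0.0187 {'time': 0.0, 'q': array([-1.2269,  0.2648,  1.6054, -0.    ,  1.2737, -0.0369]), 'joint_vel': array([-0.0004,  0.0009,  0.0026,  0.0005,  0.0017,  0.0003]), 'joint_torque': array([ -0.0008, -51.5114, -36.7312,  -0.0002,   0.013 ,  -0.    ]), 'tool_pos': array([ 0.2506, -0.626 ,  0.2299]), 'tcp_rot': array([-3.0827, -0.5942,  0.0005]), 'wrist_force': array([ 0.2045,  0.4739, -0.8126]), 'torque': array([0.0089, 0.0197, 0.0031]), 'grip_force': 0.0, 'width': 0.9948012230268202}
scene [[480.3895   0.     312.0784]
 [  0.     480.3895 241.9588]
 [  0.       0.       1.    ]] [[ 0.5285 -0.5755  0.6241 -0.1082]
 [-0.8488 -0.3457  0.4    -0.5717]
 [-0.0145 -0.7411 -0.6712  0.7243]
 [ 0.      0.      0.      1.    ]]
side [[536.9007   0.     323.3661]
 [  0.     536.9007 240.1336]
 [  0.       0.       1.    ]] [[ 0.8932 -0.2931  0.341   0.1091]
 [-0.4492 -0.6152  0.6479 -0.9273]
 [ 0.0199 -0.7319 -0.6811  0.8646]
 [ 0.      0.      0.      1.    ]]
wrist [[417.4808   0.     316.2547]
 [  0.     417.4808 239.3351]
 [  0.       0.       1.    ]] [[ 0.3708 -0.8886 -0.2701  0.318 ]
 [-0.9287 -0.3554 -0.1058 -0.5995]
 [-0.002   0.2901 -0.957   0.3724]
 [ 0.      0.      0.      1.    ]]
```

View pics/scene0.png

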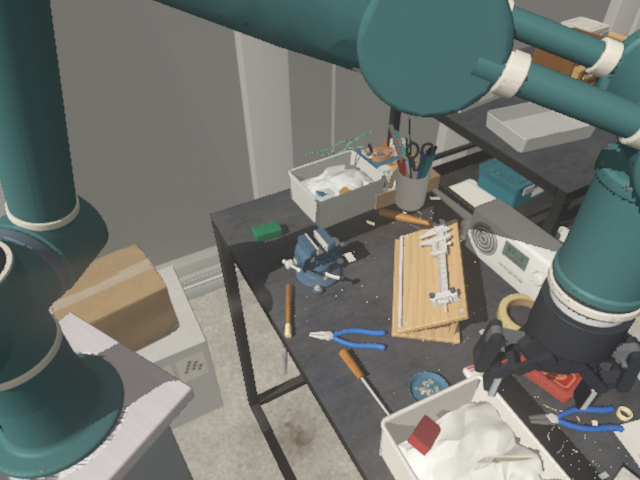

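View pics/side0.png

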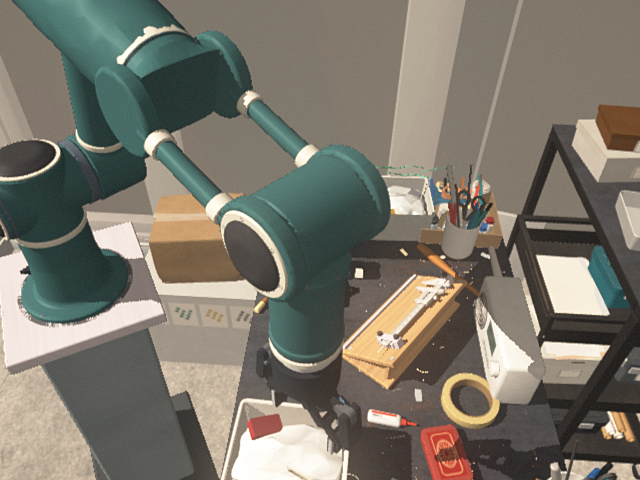

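The scene view shows the green block at about (266,231), left of the blue vice. The stand is at (395–468, 225–340) with the jaws at about (438,240), the file at (289,310), the pliers at (350,338) and the brush at (405,217). The side view shows the stand and caliper at (345–465, 275–385), but the block is hidden there.

```bash
cat > h.py <<'E'
from workcell import bot
import cv2,numpy as np
from scipy.spatial.transform import Rotation as R
np.set_printoptions(precision=4,suppress=True)
def ray(i,p):
    K,E=i["intrinsics"],i["extrinsics"]
    d=E[:3,:3]@np.linalg.solve(K,[p[0],p[1],1.]); return E[:3,3],d/np.linalg.norm(d)
def plane(i,p,z):
    o,d=ray(i,p); return o+d*(z-o[2])/d[2]
def tri(obs):   # list of (info,pixel)
    A=np.zeros((3,3));b=np.zeros(3);rs=[ray(*o) for o in obs]
    for o,d in rs: M=np.eye(3)-np.outer(d,d);A+=M;b+=M@o
    x=np.linalg.solve(A,b); return x,[np.linalg.norm(np.cross(x-o,d)) for o,d in rs]
def proj(i,X):
    K,E=i["intrinsics"],i["extrinsics"]; c=K@(E[:3,:3].T@(np.asarray(X)-E[:3,3])); return c[:2]/c[2]
def shot(n,name):
    i=bot.camera_info(n); im=bot.read_camera(n)[:,:,::-1].copy(); cv2.imwrite(f"pics/{name}.png",im); np.savez(f"pics/{name}.npz",**{k:i[k] for k in("intrinsics","extrinsics")}); return i,im
def load(name): return dict(np.load(f"pics/{name}.npz")),cv2.imread(f"pics/{name}.png")
def green(im):
    h=cv2.cvtColor(im,cv2.COLOR_BGR2HSV); m=cv2.inRange(h,(50,120,30),(75,255,255))
    c=max(cv2.findContours(m,cv2.RETR_EXTERNAL,cv2.CHAIN_APPROX_NONE)[0],key=cv2.contourArea); return m,c
E
python3 - <<'E'
from h import *
s=bot.camera_info("scene"); d=bot.camera_info("side")
im=cv2.imread("pics/scene0.png"); m,c=green(im); print(cv2.contourArea(c),cv2.boundingRect(c))
print("block",plane(s,(266,229),.022))
for p in [(403,236),(395,333),(459,223),(468,290)]: print(p,plane(s,p,.02),plane(s,p,.083))
print("jaw",plane(s,(438,240),.06),"side",plane(d,(438,290),.06), "end",plane(s,(443,297),.06),plane(d,(390,340),.06))
st=bot.read_state(); print(R.from_rotvec(st["tcp_rot"]).as_matrix())
E
```

```text
177.0 (253, 223, 28, 17)
block [ 0.5283 -0.0414  0.022 ]
(403, 236) [ 0.6665 -0.3136  0.02  ] [ 0.5972 -0.3367  0.083 ]
(395, 333) [ 0.4162 -0.4092  0.02  ] [ 0.3693 -0.4237  0.083 ]
(459, 223) [ 0.7726 -0.4039  0.02  ] [ 0.6938 -0.4189  0.083 ]
(468, 290) [ 0.5848 -0.4873  0.02  ] [ 0.5228 -0.4949  0.083 ]
jaw [ 0.648  -0.3949  0.06  ] side [ 0.654  -0.3928  0.06  ] end [ 0.5055 -0.459   0.06  ] [ 0.5014 -0.4556  0.06  ]
[[ 0.9284  0.3717 -0.0006]
 [ 0.3717 -0.9284  0.0017]
 [ 0.0001 -0.0018 -1.    ]]
```

Careful with the scale: shifts go in shares of 62.5 mm and turns go in shares of 180 degrees. That gives: 0.055 m is 0.88, -0.016 m is -0.256.

```bash
echo '[{"sx": 0.88,"sy": -0.256,"sz": -0.16},{"sx": 0.88,"sy": -0.256,"sz": -0.16},{"sx": 0.88,"sy": -0.256,"sz": -0.16},{"sx": 0.88,"sy": -0.256,"sz": -0.16},{"sx": 0.88,"sy": -0.256,"sz": -0.16}]' > next.json && python3 jog.py next.json; echo '[{"sx": 0.88,"sy": -0.256},{},{}]' > next.json && python3 jog.py next.json
python3 - <<'E'
from h import *
shot("wrist","w1")
E
echo '[{"sx": 0.8},{"sx": 0.48},{},{}]' > next.json && python3 jog.py next.json;  python3 - <<'E'
from h import *
shot("wrist","w2")
E
```

```text
time: 0.78
tool_pos: [0.4775, -0.4487, 0.2812]
tcp_rot: [-3.084, -0.594, 0.0]
wrist_force: [1.5, -0.4, -0.2]
width: 0.998
grip_force: 0.0
time: 1.15
tool_pos: [0.5212, -0.4147, 0.2807]
tcp_rot: [-3.084, -0.596, 0.002]
wrist_force: [-0.9, -0.1, -0.3]
width: 0.999
grip_force: 0.0
time: 1.7
tool_pos: [0.5944, -0.3864, 0.281]
tcp_rot: [-3.085, -0.592, 0.002]
wrist_force: [0.0, -0.2, -0.2]
width: 0.999
grip_force: 0.0
```

View pics/w1.png

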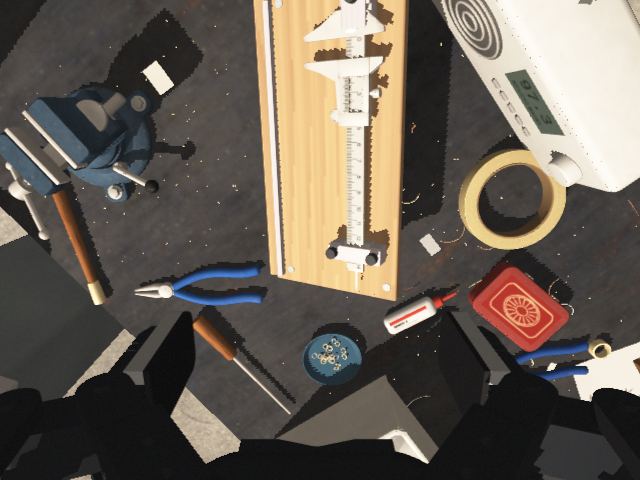

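View pics/w2.png

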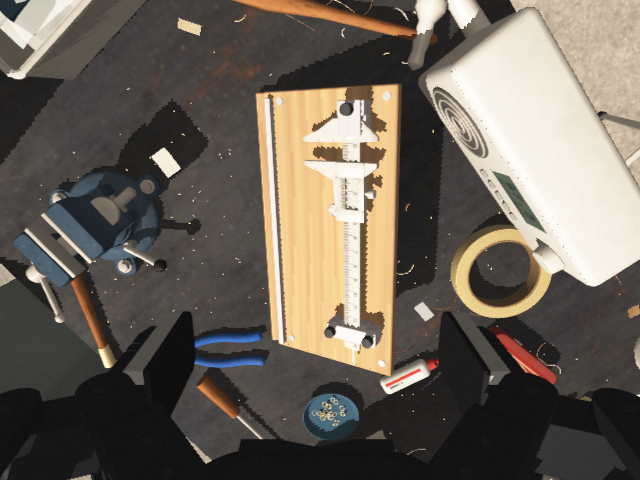

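w1 and w2 show the whole stand. In w2 it spans (257,93)–(401,84)–(394,373)–(275,340), with the lip at x≈268, jaw tips at about (304,137) and (306,163), and screw heads at the bed corners. I'll enlarge both for exact pixels.

Run:
```python
from h import *
a=load("w1")[1][0:300,250:410]; b=load("w2")[1][80:380,250:410]
r=lambda im:cv2.resize(im,None,fx=2,fy=2,interpolation=cv2.INTER_CUBIC)
cv2.imwrite("pics/c1.png",np.hstack([r(a),r(b)]))
```

```text
(no output)
```

View pics/c1.png

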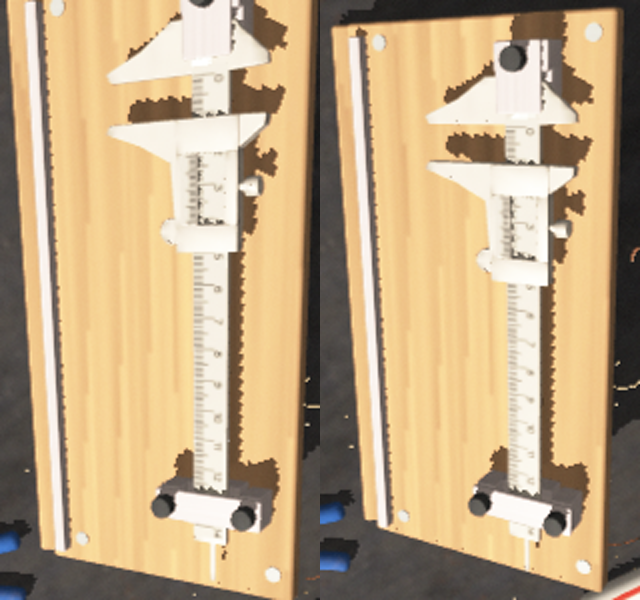

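The enlarged pair gives sharp features: fixed-jaw tip at w1 (304.5,40) and w2 (303.5,140.5), sliding-jaw tip at w1 (304.5,65) and w2 (304,161.5), plus three bed screws visible in both.

Run:
```python
from h import *
i1=load("w1")[0];i2=load("w2")[0]
F=dict(A=((304.5,40),(303.5,140.5)),B=((384,30.5),(378.5,140)),C=((304.5,65),(304,161.5)),D=((383,56.5),(377,164)),
S1=((291,269.5),(291.5,338)),S2=((386.5,287.5),(381.5,363.5)),S3=((278.5,3.5),(279,101.5)))
P={}
for k,(a,b) in F.items(): P[k],e=tri([(i1,a),(i2,b)]); print(k,P[k],np.round(e,4))
S1,S2,S3=P["S1"],P["S2"],P["S3"]
y=S3-S1;print("L",np.linalg.norm(y),np.linalg.norm(S2-S1)); y/=np.linalg.norm(y)
x=S2-S1;n=np.cross(x,y);n/=np.linalg.norm(n);print("n",n,"tilt",np.degrees(np.arccos(n[2])),"y",y,np.degrees(np.arctan2(y[1],y[0])))
for k in"ABCD": print(k,"height over bed",(P[k]-S1)@n)
for k in"AC": print(k, "side cam px",proj(bot.camera_info("side"),P[k]),proj(bot.camera_info("scene"),P[k]))
# height-constrained: yaw from S1->S3 & tilt 30
```

```text
A [ 0.6363 -0.3582  0.0568] [0.0002 0.0002]
B [ 0.6604 -0.4128  0.0853] [0.0002 0.0002]
C [ 0.6194 -0.3649  0.053 ] [0. 0.]
D [ 0.6432 -0.4187  0.0903] [0. 0.]
S1 [ 0.4371 -0.4205  0.0263] [0.0001 0.0001]
S2 [ 0.4728 -0.5015  0.0786] [0.0001 0.0001]
S3 [ 0.6581 -0.3253  0.0281] [0.0002 0.0002]
L 0.24059922172478293 0.10277653006513586
n [-0.2074  0.4646  0.8609] tilt 30.583578180200814 y [0.9183 0.3958 0.0076] 23.317598092734563
A height over bed 0.013871518597175149
B height over bed 0.008119596384174123
C height over bed 0.011066180182407861
D height over bed 0.013201564987892357
A side cam px [420.7207 282.4456] [418.865  238.3003]
C side cam px [415.4092 288.5446] [418.4722 245.4624]
```

Converted, 0.055 m is 0.88, 0.03 m is 0.48, -0.03 rad / 3.1416 = -0.0095.

```bash
echo '[{"sy": 0.432,"sz": 0.32,"yaw": -0.0095},{"sz": 0.88},{"sz": 0.88},{"sz": 0.48},{}]' > next.json && python3 jog.py next.json 0 20; echo '[{"sz": 0.16},{},{}]' > next.json && python3 jog.py next.json
python3 - <<'E'
from h import *
s=bot.read_state();print(s["tool_pos"],R.from_rotvec(s["tcp_rot"]).as_matrix(),s["wrist_force"],s["width"]); shot("wrist","w3")
E
```

```text
time: 2.38
tool_pos: [0.6022, -0.4095, 0.1173]
tcp_rot: [-3.071, -0.637, 0.008]
wrist_force: [-0.5, -0.5, 0.1]
width: -0.001
grip_force: 0.0
time: 2.75
tool_pos: [0.6066, -0.4109, 0.1131]
tcp_rot: [3.074, 0.64, 0.003]
wrist_force: [0.4, -0.1, -0.4]
width: 0.002
grip_force: 0.0
[ 0.6066 -0.4109  0.1131] [[ 0.9168  0.3993  0.0022]
 [ 0.3993 -0.9168 -0.0016]
 [ 0.0014  0.0023 -1.    ]] [ 0.3648 -0.1262 -0.366 ] 0.0021843135729850984
```

View pics/w3.png

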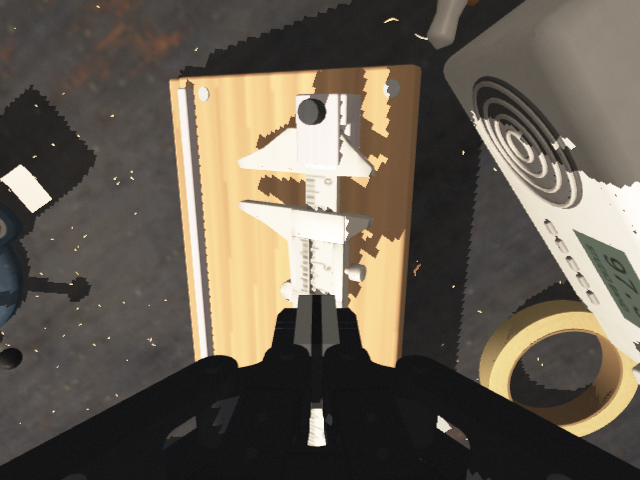

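The closed fingertips, about 15 mm wide, hang over the carriage at about (318,300), and the jaws are clear with tips at (238,165) and (240,205). A vertical tool can't pinch the tilted carriage cleanly, so I'll press lightly on it and drag it open by friction. The joint's own friction is only 0.3 N.

Converted, 0.024 m is 0.384.

```bash
echo '[{"sz": 0.384},{},{}]' > next.json && python3 jog.py next.json; echo '[{"sz": 0.032},{}]' > next.json && python3 jog.py next.json; echo '[{"sz": 0.016},{}]' > next.json && python3 jog.py next.json
```

```text
time: 3.18
tool_pos: [0.6062, -0.4103, 0.088]
tcp_rot: [3.075, 0.641, 0.001]
wrist_force: [0.6, -0.1, -0.4]
width: -0.001
grip_force: 0.0
time: 3.42
tool_pos: [0.6062, -0.4104, 0.086]
tcp_rot: [3.075, 0.641, 0.001]
wrist_force: [-0.6, 0.1, 0.2]
width: 0.004
grip_force: 0.0
time: 3.68
tool_pos: [0.6058, -0.4102, 0.0843]
tcp_rot: [-3.076, -0.641, 0.0]
wrist_force: [0.6, -1.2, 0.3]
width: 0.003
grip_force: 0.0
```

Converted, 0.001 m is 0.016.

```bash
echo '[{"sz": 0.016},{}]' > next.json && python3 jog.py next.json; echo '[{"sz": 0.016},{}]' > next.json && python3 jog.py next.json; echo '[{"sz": 0.016},{}]' > next.json && python3 jog.py next.json
```

```text
time: 3.92
tool_pos: [0.6058, -0.4102, 0.0832]
tcp_rot: [-3.075, -0.641, 0.0]
wrist_force: [-0.4, -0.9, 0.4]
width: 0.001
grip_force: 0.1
time: 4.18
tool_pos: [0.606, -0.4103, 0.0827]
tcp_rot: [3.075, 0.641, 0.0]
wrist_force: [-0.9, 0.2, 2.3]
width: 0.002
grip_force: 1.1
time: 4.42
tool_pos: [0.6064, -0.4104, 0.0823]
tcp_rot: [3.075, 0.641, 0.001]
wrist_force: [-0.0, 1.2, 5.3]
width: 0.002
grip_force: 2.5
```

Converted, -0.01 m is -0.16, -0.008 m is -0.128.

```bash
echo '[{"sx": -0.064,"sz": 0.008},{"sx": -0.128},{"sx": -0.16},{"sx": -0.16},{"sx": -0.128}]' > next.json && python3 jog.py next.json; echo '[{"sx": -0.032},{}]' > next.json && python3 jog.py next.json; echo '[{"sz": -0.48},{"sz": -0.48},{"sx": -0.64,"sz": -0.32},{},{}]' > next.json && python3 jog.py next.json
python3 - <<'E'
from h import *
shot("wrist","w4");s=bot.read_state();print(s["tool_pos"])
E
```

```text
time: 5.05
tool_pos: [0.5696, -0.4263, 0.0822]
tcp_rot: [3.075, 0.64, 0.002]
wrist_force: [-0.1, 1.6, 6.3]
width: 0.001
grip_force: 3.3
time: 5.3
tool_pos: [0.5677, -0.4272, 0.0821]
tcp_rot: [3.075, 0.64, 0.002]
wrist_force: [-1.1, 1.4, 5.6]
width: 0.0
grip_force: 3.3
time: 5.92
tool_pos: [0.5305, -0.4427, 0.1602]
tcp_rot: [-3.075, -0.64, -0.0]
wrist_force: [0.6, 0.3, -0.4]
width: 0.0
grip_force: 0.0
[ 0.5306 -0.4423  0.1597]
```

View pics/w4.png

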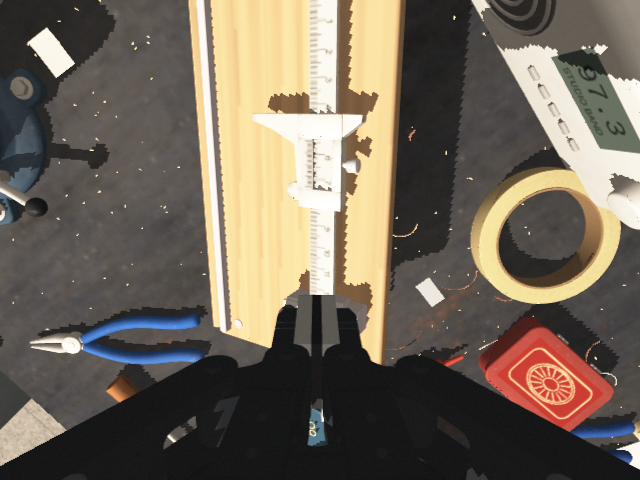

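The jaw has slid well open, with its tip now at (252,115). Next I'll compute the opening and refine the fixed-jaw tip.

```bash
cat >> h.py <<'E'
yaw=np.radians(23.6);c,s_=np.cos(yaw),np.sin(yaw)
Y=np.array([c,s_,0]);X=np.array([s_*.866025,-c*.866025,.5]);N=np.array([-s_*.5,c*.5,.866025])
O=np.array([.5692,-.4233,.0700])
def onbed(i,p,n):  # ray onto plane caliper z=n, returns caliper coords
    o,d=ray(i,p); q=o+d*(n-(o-O)@N)/(d@N)-O; return np.array([q@X,q@Y,q@N])
E
python3 - <<'E'
from h import *
i3=load("w3")[0];i4=load("w4")[0];i1=load("w1")[0];i2=load("w2")[0]
print("fixed tip w3,w1,w2",onbed(i3,(238,165),.005),onbed(i1,(304.5,40),.005),onbed(i2,(303.5,140.5),.005))
print("A 3view",tri([(i1,(304.5,40)),(i2,(303.5,140.5)),(i3,(238,165))]))
print("slid tip w3,w4",onbed(i3,(240,201),.005),onbed(i4,(252,115),.005))
s=bot.read_state(); M=R.from_rotvec(s["tcp_rot"]).as_matrix()
print(M.T@(np.array([.50,-.08,.28])-s["tool_pos"]))
E
```

```text
fixed tip w3,w1,w2 [-0.0353  0.0882  0.005 ] [-0.0347  0.0875  0.005 ] [-0.0352  0.0876  0.005 ]
A 3view (array([ 0.6365, -0.358 ,  0.0561]), [np.float64(0.0003689383300920238), np.float64(0.00026149689708284427), np.float64(0.0004679118254736562)])
slid tip w3,w4 [-0.0353  0.071   0.005 ] [-0.0362  0.0281  0.005 ]
[ 0.1166 -0.3446 -0.1199]
```

Converted, -0.058 m is -0.928, -0.05 m is -0.8.

```bash
echo '[{"sy": -0.32,"sz": -0.928},{"sx": 0.16,"sy": -0.8,"sz": -0.48},{"sx": 0.32,"sy": -0.832,"sz": -0.32},{"sx": 0.32,"sy": -0.88,"sz": -0.16},{"sx": 0.32,"sy": -0.88}]' > next.json && python3 jog.py next.json 1; echo '[{"sx": 0.32,"sy": -0.88},{"sx": 0.32,"sy": -0.88},{},{}]' > next.json && python3 jog.py next.json
python3 - <<'E'
from h import *
shot("wrist","w5");s=bot.read_state();print(s["tool_pos"],s["q"])
E
echo '[{"sx": 0.8},{},{}]' > next.json && python3 jog.py next.json
python3 - <<'E'
from h import *
shot("wrist","w6")
for n in("w5","w6","scene0"):
    i,im=load(n) if n!="scene0" else (bot.camera_info("scene"),cv2.imread("pics/scene0.png"))
    m,c=green(im); print(n,cv2.contourArea(c),cv2.boundingRect(c),cv2.boxPoints(cv2.minAreaRect(c)).round(1).tolist(),cv2.approxPolyDP(c,3,True)[:,0].tolist())
E
```

```text
time: 6.6
tool_pos: [0.5028, -0.2001, 0.2791]
tcp_rot: [3.075, 0.641, 0.002]
wrist_force: [-0.1, -0.3, -0.5]
width: 0.999
grip_force: 0.0
time: 7.1
tool_pos: [0.495, -0.085, 0.2781]
tcp_rot: [3.075, 0.644, -0.002]
wrist_force: [-0.4, 0.5, 0.2]
width: 0.996
grip_force: 0.0
[ 0.4951 -0.0858  0.2782] [-0.2208 -0.093   1.9034 -0.0005  1.3321  0.9389]
time: 7.52
tool_pos: [0.5405, -0.0667, 0.2781]
tcp_rot: [-3.076, -0.639, 0.003]
wrist_force: [-0.4, -0.7, -0.6]
width: 1.002
grip_force: 0.0
w5 2286.5 (252, 106, 72, 63) [[250.60000610351562, 138.39999389648438], [307.0, 104.5999984741211], [325.79998779296875, 135.89999389648438], [269.3999938964844, 169.6999969482422]] [[307, 106], [252, 139], [269, 168], [323, 137]]
w6 2158.0 (253, 158, 70, 61) [[251.3000030517578, 189.39999389648438], [306.20001220703125, 156.89999389648438], [324.3999938964844, 187.6999969482422], [269.5, 220.1999969482422]] [[306, 158], [254, 189], [270, 218], [322, 188]]
scene0 177.0 (253, 223, 28, 17) [[251.3000030517578, 228.5], [275.6000061035156, 218.39999389648438], [280.0, 229.0], [255.6999969482422, 239.10000610351562]] [[280, 229], [270, 223], [253, 228], [256, 239], [257, 235]]
```

View pics/w5.png

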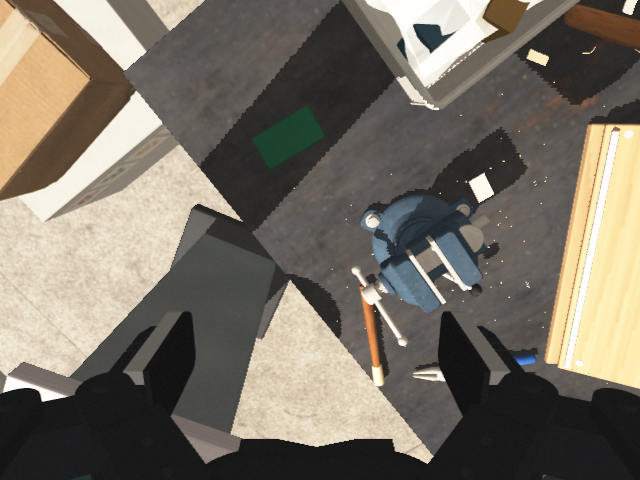

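The green block is at (288,137) in w5, lying free. The vice is well to its right at (430,245) and the white tray is above it. I'll triangulate the top corners.

Run:
```python
from h import *
i5,i6=load("w5")[0],load("w6")[0]
bx=lambda n:cv2.boxPoints(cv2.minAreaRect(green(load(n)[1])[1]))
a=bx("w5");b=bx("w6");P=[]
for p in a:
    q=b[np.argmin(np.linalg.norm(b-a.mean(0)*0-b.mean(0)-(p-a.mean(0)),axis=1))]
    x,e=tri([(i5,p),(i6,q)]);P.append(x);print(x,np.round(e,4))
for i,bb in((i5,a),(i6,b)):
    Q=np.array([plane(i,p,.022) for p in bb]);L=[np.linalg.norm(Q[k]-Q[(k+1)%4]) for k in range(4)]
    k=int(np.argmax(L));d=Q[(k+1)%4]-Q[k];print("ctr",Q.mean(0),"L",np.array(L),"long az",np.degrees(np.arctan2(d[1],d[0])))
```

```text
[ 0.5147 -0.0082  0.0125] [0.0002 0.0002]
[ 0.5644 -0.0453  0.0053] [0.0001 0.0001]
[ 0.5457 -0.0728  0.0183] [0.0001 0.0001]
[ 0.4965 -0.0362  0.0256] [0.0002 0.0002]
ctr [ 0.5305 -0.041   0.022 ] L [0.0604 0.0326 0.0617 0.0333] long az 143.9420580167358
ctr [ 0.5312 -0.0407  0.022 ] L [0.0614 0.0339 0.0627 0.0347] long az 144.33716582658997
```

Converted, 0.02 m is 0.32, -0.175 rad / 3.1416 = -0.0557.

```bash
echo '[{"sz": 0.32,"yaw": -0.0557},{"sz": 0.32,"yaw": -0.0557},{"sz": 0.32,"yaw": -0.0557},{"sz": 0.32,"yaw": -0.0557},{"sz": 0.32,"yaw": -0.0557}]' > next.json && python3 jog.py next.json 0.75; echo '[{"sz": 0.32,"yaw": -0.0557},{"sz": 0.32,"yaw": -0.0557},{"sz": 0.32,"yaw": -0.0557},{"sz": 0.32,"yaw": -0.0557},{"yaw": -0.0557}]' > next.json && python3 jog.py next.json;  echo '[{"yaw": -0.0557},{"yaw": -0.0557},{},{}]' > next.json && python3 jog.py next.json
python3 - <<'E'
from h import *
i,im=shot("wrist","w7");s=bot.read_state(); M=R.from_rotvec(s["tcp_rot"]).as_matrix();print(s["tool_pos"],s["q"],np.degrees(np.arctan2(M[1,0],M[0,0])))
b=cv2.boxPoints(cv2.minAreaRect(green(im)[1]));Q=np.array([plane(i,p,.022) for p in b]);print(b.tolist(),Q.mean(0),[np.linalg.norm(Q[k]-Q[k-1]) for k in range(4)])
print(M.T@(np.array([.5197,-.0328,.005])-s["tool_pos"]))
E
```

```text
time: 8.2
tool_pos: [0.54, -0.0665, 0.1785]
tcp_rot: [2.51, 1.889, 0.0]
wrist_force: [-0.2, -0.6, 0.3]
width: 0.749
grip_force: 0.0
time: 8.82
tool_pos: [0.5383, -0.0662, 0.0969]
tcp_rot: [-1.472, -2.771, 0.002]
wrist_force: [1.0, -0.0, 0.0]
width: 0.744
grip_force: 0.0
time: 9.32
tool_pos: [0.5405, -0.066, 0.0991]
tcp_rot: [0.98, 2.985, -0.0]
wrist_force: [0.5, -0.8, -0.8]
width: 0.748
grip_force: 0.0
[ 0.5406 -0.0659  0.099 ] [-0.167   0.1401  2.012  -0.      0.9892 -1.1041] 143.69281890118648
[[314.0, 151.0], [377.0, 151.0], [377.0, 264.0], [314.0, 264.0]] [ 0.5291 -0.0399  0.022 ] [np.float64(0.062004491664058047), np.float64(0.03249477126562695), np.float64(0.06205330128179948), np.float64(0.03520288148195541)]
[0.0364 0.0143 0.094 ]
```

Converted, 0.04 m is 0.64, 0.038 m is 0.608.

```bash
echo '[{"sx": 0.608,"sy": 0.224},{"sz": 0.64},{"sz": 0.64},{"sz": 0.224},{}]' > next.json && python3 jog.py next.json; echo '[{},{},{},{}]' > next.json && python3 jog.py next.json 0.2 25;  echo '[{},{}]' > next.json && python3 jog.py next.json
```

```text
time: 10.0
tool_pos: [0.5175, -0.0318, 0.0041]
tcp_rot: [-0.975, -2.984, 0.001]
wrist_force: [-0.9, -0.3, 0.4]
width: 0.751
grip_force: 0.0
time: 10.5
tool_pos: [0.5201, -0.0321, 0.0066]
tcp_rot: [0.974, 2.983, 0.001]
wrist_force: [0.1, -0.2, 5.8]
width: 0.393
grip_force: 26.0
time: 10.75
tool_pos: [0.5201, -0.032, 0.0065]
tcp_rot: [0.974, 2.983, 0.001]
wrist_force: [0.5, 0.0, 6.8]
width: 0.392
grip_force: 26.0
```

Careful with the scale: shifts go in shares of 62.5 mm and turns go in shares of 180 degrees. That gives: -0.06 m is -0.96, -0.03 m is -0.48.

```bash
echo '[{"sz": -0.48},{"sz": -0.96},{"sz": -0.96},{},{}]' > next.json && python3 jog.py next.json
python3 - <<'E'
from h import *
i,im=shot("wrist","w8");s=bot.read_state();print(s["wrist_force"])
M=R.from_rotvec(s["tcp_rot"]).as_matrix()
for x in(.011,-.011):
  for z in(0,-.004,-.008): print(x,z,[proj(i,s["tool_pos"]+M@[x,y,z]).round(0) for y in(-.017,.017)])
m,c=green(im);print(cv2.boundingRect(c),cv2.approxPolyDP(c,4,True)[:,0].tolist())
cv2.imwrite("pics/c8.png",cv2.resize(im[180:480,170:470],None,fx=2,fy=2))
E
```

```text
time: 11.38
tool_pos: [0.5178, -0.0317, 0.1545]
tcp_rot: [-0.974, -2.986, 0.0]
wrist_force: [-0.4, 0.2, -2.2]
width: 0.39
grip_force: 25.6
[-0.528  -0.2848 -1.5234]
0.011 0 [array([273., 289.]), array([364., 289.])]
0.011 -0.004 [array([272., 293.]), array([366., 293.])]
0.011 -0.008 [array([271., 298.]), array([367., 298.])]
-0.011 0 [array([275., 341.]), array([362., 341.])]
-0.011 -0.004 [array([274., 347.]), array([364., 347.])]
-0.011 -0.008 [array([273., 352.]), array([365., 352.])]
(267, 271, 100, 170) [[356, 272], [277, 272], [272, 277], [267, 305], [275, 438], [347, 440], [360, 434], [366, 296]]
```

View pics/c8.png

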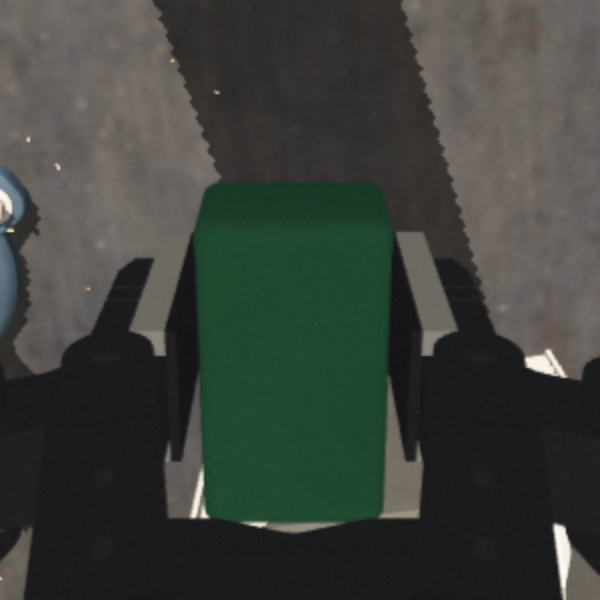

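The picture shows the block held squarely, with the fingertips about 6 mm behind the TCP and overlapping its upper 9 mm, so they will clear the bed. I'll turn to the caliper's yaw, then travel.

Converted, -0.03 m is -0.48, 0.175 rad / 3.1416 = 0.0557.

```bash
echo '[{"sz": -0.48,"yaw": 0.0557},{"sz": -0.48,"yaw": 0.0557},{"yaw": 0.0557},{},{}]' > next.json && python3 jog.py next.json
python3 - <<'E'
from h import *
s=bot.read_state(); M=R.from_rotvec(s["tcp_rot"]).as_matrix();print(s["tool_pos"],np.degrees(np.arctan2(M[1,0],M[0,0])))
print(M.T@(np.array([.6117,-.3493,.0394])-s["tool_pos"]))
E
```

```text
time: 12.05
tool_pos: [0.517, -0.0316, 0.2126]
tcp_rot: [-1.71, -2.631, 0.003]
wrist_force: [0.4, 0.0, -1.1]
width: 0.389
grip_force: 25.6
[ 0.517  -0.0316  0.2126] 113.94114238371498
[-0.3291 -0.0418  0.1726]
```

Converted, -0.055 m is -0.88, -0.05 m is -0.8, 0.005 rad / 3.1416 = 0.0016.

```bash
echo '[{"sx": -0.8,"sy": -0.112,"yaw": 0.0016},{"sx": -0.88,"sy": -0.112},{"sx": -0.88,"sy": -0.112},{"sx": -0.88,"sy": -0.112},{"sx": -0.88,"sy": -0.112}]' > next.json && python3 jog.py next.json; echo '[{"sx": -0.72,"sy": -0.112,"sz": 0.48},{"sx": -0.224,"sz": 0.64},{"sz": 0.32},{},{}]' > next.json && python3 jog.py next.json
python3 - <<'E'
from h import *
shot("wrist","w9")
s=bot.read_state(); M=R.from_rotvec(s["tcp_rot"]).as_matrix();print(s["tool_pos"],np.degrees(np.arctan2(M[1,0],M[0,0])))
print(M.T@(np.array([.6117,-.3493,.0394])-s["tool_pos"]))
E
```

```text
time: 12.68
tool_pos: [0.5938, -0.2947, 0.2131]
tcp_rot: [-1.718, -2.627, -0.0]
wrist_force: [0.7, 0.8, -1.0]
width: 0.391
grip_force: 25.5
time: 13.3
tool_pos: [0.612, -0.3496, 0.1262]
tcp_rot: [1.72, 2.627, 0.0]
wrist_force: [0.3, -0.6, -0.1]
width: 0.392
grip_force: 25.5
[ 0.6124 -0.3498  0.127 ] 113.57613248318623
[ 0.001  -0.0006  0.0876]
```

Converted, 0.03 m is 0.48, 0.025 m is 0.4.

```bash
echo '[{"sx": 0.016,"sz": 0.48},{"sz": 0.4},{},{}]' > next.json && python3 jog.py next.json; echo '[{"sz": 0.064},{"sz": 0.064},{}]' > next.json && python3 jog.py next.json; echo '[{"sz": 0.048},{"sz": 0.048},{}]' > next.json && python3 jog.py next.json
```

```text
time: 13.85
tool_pos: [0.6122, -0.3497, 0.0722]
tcp_rot: [1.72, 2.625, 0.0]
wrist_force: [-0.4, 0.6, -1.6]
width: 0.393
grip_force: 25.5
time: 14.22
tool_pos: [0.6106, -0.3492, 0.0616]
tcp_rot: [-1.722, -2.627, 0.0]
wrist_force: [-0.6, -0.8, -2.0]
width: 0.39
grip_force: 25.5
time: 14.6
tool_pos: [0.6105, -0.3485, 0.0558]
tcp_rot: [-1.722, -2.626, -0.001]
wrist_force: [-3.3, 4.6, 3.3]
width: 0.397
grip_force: 26.7
```

Converted, 0.003 m is 0.048.

```bash
echo '[{"sz": 0.048},{}]' > next.json && python3 jog.py next.json; echo '[{"sz": 0.048},{}]' > next.json && python3 jog.py next.json; echo '[{"sz": 0.048},{}]' > next.json && python3 jog.py next.json
```

```text
time: 14.85
tool_pos: [0.6105, -0.3484, 0.0526]
tcp_rot: [-1.722, -2.626, -0.001]
wrist_force: [-1.4, 4.8, 3.0]
width: 0.392
grip_force: 27.0
time: 15.1
tool_pos: [0.6106, -0.3485, 0.0497]
tcp_rot: [-1.722, -2.626, -0.001]
wrist_force: [-2.9, 4.6, 3.5]
width: 0.389
grip_force: 27.4
time: 15.35
tool_pos: [0.6107, -0.3487, 0.0467]
tcp_rot: [-1.722, -2.626, -0.001]
wrist_force: [-2.7, 4.2, 3.5]
width: 0.389
grip_force: 27.8
```

Converted, 0.003 m is 0.048, -0.001 m is -0.016.

```bash
echo '[{"sx": -0.016,"sz": 0.048},{}]' > next.json && python3 jog.py next.json; echo '[{"sz": 0.032},{}]' > next.json && python3 jog.py next.json; echo '[{"sz": 0.032},{}]' > next.json && python3 jog.py next.json
```

```text
time: 15.6
tool_pos: [0.6112, -0.3495, 0.0436]
tcp_rot: [-1.722, -2.626, -0.001]
wrist_force: [-2.2, 3.8, 2.0]
width: 0.39
grip_force: 28.4
time: 15.85
tool_pos: [0.6113, -0.3498, 0.0418]
tcp_rot: [-1.722, -2.627, -0.001]
wrist_force: [-2.1, 5.0, 2.8]
width: 0.39
grip_force: 28.8
time: 16.1
tool_pos: [0.6114, -0.35, 0.0399]
tcp_rot: [1.723, 2.627, 0.0]
wrist_force: [-2.0, 4.7, 2.1]
width: 0.386
grip_force: 29.2
```

Converted, 0.002 m is 0.032.

```bash
echo '[{"sz": 0.032},{}]' > next.json && python3 jog.py next.json; echo '[{"sz": 0.016},{}]' > next.json && python3 jog.py next.json; echo '[{"sz": 0.016},{}]' > next.json && python3 jog.py next.json
python3 - <<'E'
from h import *
shot("side","s1"); shot("wrist","w10"); shot("scene","sc1")
for n in("s1","sc1","w10"):
    i,im=load(n)
    m,c=green(im); print(n,cv2.contourArea(c),cv2.boundingRect(c),cv2.approxPolyDP(c,2,True)[:,0].tolist())
E
```

```text
time: 16.35
tool_pos: [0.6115, -0.3503, 0.0379]
tcp_rot: [1.722, 2.627, 0.0]
wrist_force: [-0.9, 4.4, 3.0]
width: 0.392
grip_force: 29.5
time: 16.6
tool_pos: [0.6115, -0.3504, 0.0369]
tcp_rot: [1.722, 2.627, 0.0]
wrist_force: [-0.5, 3.7, 2.6]
width: 0.391
grip_force: 29.8
time: 16.85
tool_pos: [0.6116, -0.3504, 0.0363]
tcp_rot: [1.722, 2.626, 0.0]
wrist_force: [-0.6, 3.5, 4.2]
width: 0.388
grip_force: 30.1
s1 2.5 (411, 281, 6, 3) [[411, 283], [416, 281]]
sc1 10.0 (402, 243, 3, 7) [[404, 243], [402, 249]]
w10 16025.0 (265, 276, 103, 170) [[272, 278], [268, 296], [265, 438], [279, 438], [311, 445], [367, 438], [364, 296], [361, 279], [352, 276]]
```

Converted, 0.001 m is 0.016.

```bash
echo '[{"sz": 0.016},{}]' > next.json && python3 jog.py next.json; echo '[{"sz": 0.016},{}]' > next.json && python3 jog.py next.json;  echo '[{"sz": 0.016},{}]' > next.json && python3 jog.py next.json
```

```text
time: 17.25
tool_pos: [0.6116, -0.3504, 0.0363]
tcp_rot: [1.722, 2.626, 0.0]
wrist_force: [-3.1, 4.9, 8.7]
width: 0.389
grip_force: 30.6
time: 17.5
tool_pos: [0.6116, -0.3504, 0.0363]
tcp_rot: [1.722, 2.626, -0.0]
wrist_force: [-4.9, 5.8, 13.9]
width: 0.387
grip_force: 31.2
time: 17.75
tool_pos: [0.6116, -0.3505, 0.0362]
tcp_rot: [1.722, 2.626, -0.0]
wrist_force: [-6.6, 7.8, 17.6]
width: 0.389
grip_force: 31.8
```

The force now rises along the bed's normal with no further travel, so the block lies flat. I'll relieve the pressure and release it.

Converted, -0.002 m is -0.032.

```bash
echo '[{"sz": -0.032},{}]' > next.json && python3 jog.py next.json; echo '[{},{},{}]' > next.json && python3 jog.py next.json 0.55; echo '[{"sz": -0.32},{"sz": -0.64},{"sz": -0.96},{"sx": 0.48,"sz": -0.32},{}]' > next.json && python3 jog.py next.json;echo '[{},{}]' > next.json && python3 jog.py next.json
python3 - <<'E'
from h import *
i,im=shot("wrist","w11"); s=bot.read_state();print(s["tool_pos"],s["wrist_force"])
m,c=green(im);print(cv2.contourArea(c))
P=cv2.approxPolyDP(c,4,True)[:,0];print(P.tolist())
for p in P: print(p,onbed(i,p,.013))
b=cv2.boxPoints(cv2.minAreaRect(c)); Q=np.array([onbed(i,p,.013) for p in b]);print(Q,Q.mean(0),proj(i,O+X*-.035+Y*.0875+N*.005))
E
```

```text
time: 18.0
tool_pos: [0.6116, -0.3505, 0.0363]
tcp_rot: [1.722, 2.626, 0.0]
wrist_force: [-2.6, 5.5, 10.2]
width: 0.388
grip_force: 30.7
time: 18.38
tool_pos: [0.6109, -0.3505, 0.0341]
tcp_rot: [-1.723, -2.627, 0.001]
wrist_force: [-0.7, -0.4, 0.3]
width: 0.549
grip_force: 0.0
time: 19.0
tool_pos: [0.6009, -0.3226, 0.18]
tcp_rot: [1.717, 2.622, 0.001]
wrist_force: [0.3, -1.0, -0.5]
width: 0.55
grip_force: 0.0
time: 19.25
tool_pos: [0.5986, -0.3228, 0.1733]
tcp_rot: [-1.722, -2.625, 0.001]
wrist_force: [0.2, -0.0, 0.4]
width: 0.552
grip_force: 0.0
[ 0.5986 -0.3228  0.1731] [ 0.2218 -0.7251  0.6721]
4297.5
[[296, 241], [293, 328], [341, 330], [341, 243]]
[296 241] [-0.0744  0.0516  0.013 ]
[293 328] [-0.0165  0.0502  0.013 ]
[341 330] [-0.0151  0.0813  0.013 ]
[341 243] [-0.0729  0.0822  0.013 ]
[[-0.0744  0.0495  0.013 ]
 [-0.0743  0.0829  0.013 ]
 [-0.0145  0.0819  0.013 ]
 [-0.0146  0.0502  0.013 ]] [-0.0444  0.0661  0.013 ] [349.0756 300.2046]
```

The block lies at caliper (-43, 66) mm, against the lip and about 4 mm short of the fixed jaw. Next I'll drag the carriage shut the same way. Friction limits the force, so it stays gentle.

Converted, -0.04 m is -0.64, -0.035 m is -0.56.

```bash
echo '[{"sx": -0.64,"sy": -0.56},{"sx": -0.64,"sy": -0.56},{"sz": 0.64},{"sz": 0.368},{}]' > next.json && python3 jog.py next.json 0; echo '[{},{},{}]' > next.json && python3 jog.py next.json
python3 - <<'E'
from h import *
s=bot.read_state(); M=R.from_rotvec(s["tcp_rot"]).as_matrix()
print(M.T@(np.array([.5665,-.4245,.0824])-s["tool_pos"]))
E
```

```text
time: 19.92
tool_pos: [0.5648, -0.4219, 0.1074]
tcp_rot: [-1.718, -2.621, -0.001]
wrist_force: [0.4, 0.0, -0.1]
width: 0.001
grip_force: 0.0
time: 20.3
tool_pos: [0.5679, -0.4242, 0.1135]
tcp_rot: [1.72, 2.626, -0.0]
wrist_force: [0.2, -1.2, 0.5]
width: 0.0
grip_force: 0.0
[ 0.0004 -0.0015  0.0311]
```

Converted, 0.015 m is 0.24, 0.011 m is 0.176.

```bash
echo '[{"sz": 0.24},{"sz": 0.176},{},{}]' > next.json && python3 jog.py next.json; echo '[{"sz": 0.032},{}]' > next.json && python3 jog.py next.json; echo '[{"sz": 0.032},{}]' > next.json && python3 jog.py next.json; echo '[{"sz": 0.016},{}]' > next.json && python3 jog.py next.json
```

```text
time: 20.8
tool_pos: [0.5668, -0.4239, 0.0853]
tcp_rot: [-1.722, -2.626, -0.0]
wrist_force: [0.2, 0.7, 0.1]
width: 0.002
grip_force: 0.0
time: 21.05
tool_pos: [0.5671, -0.4241, 0.084]
tcp_rot: [1.723, 2.627, -0.0]
wrist_force: [0.3, -0.5, -0.4]
width: -0.0
grip_force: 0.0
time: 21.3
tool_pos: [0.567, -0.4239, 0.0817]
tcp_rot: [-1.723, -2.627, -0.0]
wrist_force: [1.1, -0.1, -0.1]
width: 0.005
grip_force: 0.1
time: 21.55
tool_pos: [0.567, -0.4239, 0.0807]
tcp_rot: [1.723, 2.627, 0.0]
wrist_force: [0.3, 0.1, -0.9]
width: 0.002
grip_force: 0.1
```

Converted, 0.001 m is 0.016.

```bash
echo '[{"sz": 0.016},{}]' > next.json && python3 jog.py next.json; echo '[{"sz": 0.016},{}]' > next.json && python3 jog.py next.json; echo '[{"sz": 0.016},{}]' > next.json && python3 jog.py next.json
```

```text
time: 21.8
tool_pos: [0.5669, -0.4239, 0.0797]
tcp_rot: [-1.723, -2.627, -0.0]
wrist_force: [-0.1, -0.3, -0.3]
width: 0.005
grip_force: 0.1
time: 22.05
tool_pos: [0.5671, -0.424, 0.0793]
tcp_rot: [1.723, 2.627, -0.0]
wrist_force: [-1.5, 0.2, 2.4]
width: -0.004
grip_force: 1.5
time: 22.3
tool_pos: [0.5671, -0.4241, 0.0791]
tcp_rot: [1.722, 2.627, -0.0]
wrist_force: [-2.1, 1.9, 7.7]
width: -0.002
grip_force: 3.7
```

Converted, 0.004 m is 0.064, 0.002 m is 0.032.

```bash
echo '[{"sy": 0.032},{"sy": 0.064},{"sy": 0.064},{}]' > next.json && python3 jog.py next.json
python3 - <<'E'
from h import *
for k in range(3):
    i,im=shot("wrist",f"w12"); s=bot.read_state(); print(s["wrist_force"], "Y",s["wrist_force"]@Y,"X",s["wrist_force"]@X,"N",s["wrist_force"]@N)
# bright (steel) mask crossing profile along lines at caliper x=-.028, n=.005 : find jaw edges in y
g=cv2.cvtColor(im,cv2.COLOR_BGR2HSV)
for x in(-.03,-.024):
    out=[]
    for y in np.arange(-.03,.10,.002):
        p=proj(i,O+X*x+Y*y+N*.005).round().astype(int)
        out.append((round(y*1000),tuple(int(v) for v in g[p[1],p[0]][1:])) if 0<=p[0]<640 and 0<=p[1]<480 else None)
    print(x,out)
E
```

```text
time: 22.8
tool_pos: [0.5753, -0.4196, 0.0786]
tcp_rot: [-1.721, -2.626, 0.001]
wrist_force: [-4.5, 3.3, 7.7]
width: -0.001
grip_force: 4.1
[-4.5817  1.8581  6.8162] Y -3.4545921600017975 X 0.3449839683162641 N 7.671522318530708
[-5.0483  1.1541  7.4275] Y -4.164025543905566 X 1.0475879680253546 N 7.971738055820842
[-4.0504  2.2302  6.9397] Y -2.818783193731487 X 0.29564591885635094 N 7.842585176355423
-0.03 [(-30, (118, 230)), (-28, (118, 230)), (-26, (115, 231)), (-24, (117, 232)), (-22, (118, 230)), (-20, (116, 231)), (-18, (116, 231)), (-16, (118, 230)), (-14, (114, 230)), (-12, (118, 230)), (-10, (119, 230)), (-8, (118, 230)), (-6, (115, 231)), (-4, (118, 230)), (-2, (118, 230)), (0, (115, 230)), (2, (119, 230)), (4, (118, 230)), (6, (119, 230)), (8, (118, 230)), (10, (119, 229)), (12, (117, 231)), (14, (117, 231)), (16, (116, 231)), (18, (117, 231)), (20, (119, 229)), (22, (119, 230)), (24, (26, 242)), (26, (28, 238)), (28, (30, 236)), (30, (129, 95)), (32, (128, 96)), (34, (125, 94)), (36, (128, 147)), (38, (118, 230)), (40, (117, 229)), (42, (116, 229)), (44, (117, 229)), (46
[... 942 characters left out ...]
, (119, 228)), (22, (21, 246)), (24, (28, 239)), (26, (27, 239)), (28, (27, 240)), (30, (129, 93)), (32, (127, 94)), (34, (126, 95)), (36, (125, 92)), (38, (121, 217)), (40, (119, 227)), (42, (121, 224)), (44, (121, 224)), (46, (122, 213)), (48, (148, 74)), (50, (150, 80)), (52, (154, 119)), (54, (157, 120)), (56, (151, 123)), (58, (158, 118)), (60, (154, 114)), (62, (152, 116)), (64, (154, 114)), (66, (154, 114)), (68, (154, 114)), (70, (153, 112)), (72, (156, 111)), (74, (154, 109)), (76, (155, 107)), (78, (153, 108)), (80, (154, 106)), (82, (151, 105)), (84, (152, 94)), (86, (42, 169)), (88, (29, 237)), (90, (30, 237)), (92, (29, 237)), (94, (31, 236)), (96, (123, 217)), (98, (120, 218))]
```

The steel profile puts the sliding jaw still at y≈29 mm while the tip moved 9 mm, dragging on the beam, so the tip edge has dropped into the carriage's vernier window. I'll lighten the pressure and push on until it bears on the window's end.

```bash
cat >> h.py <<'E'
def jaws(i,im,n=.005):
    g=cv2.cvtColor(im,cv2.COLOR_BGR2HSV)[:,:,1].astype(int)
    for x in(-.03,-.024,-.018):
        ys=np.arange(.0,.10,.0005); S=[]
        for y in ys:
            p=proj(i,O+X*x+Y*y+N*n).round().astype(int); S.append(g[p[1],p[0]])
        st=np.array(S)<60; e=np.flatnonzero(np.diff(st.astype(int)))
        print(x,"steel edges mm",(ys[e]*1000).tolist())
E
echo '[{"sz": -0.016},{"sy": 0.048},{"sy": 0.048},{}]' > next.json && python3 jog.py next.json;echo '[{"sy": 0.048},{"sy": 0.048},{}]' > next.json && python3 jog.py next.json
python3 - <<'E'
from h import *
i,im=shot("wrist",f"w13"); s=bot.read_state(); f=s["wrist_force"];print(f@Y,f@X,f@N); jaws(i,im)
E
```

```text
time: 23.45
tool_pos: [0.5817, -0.4173, 0.079]
tcp_rot: [-1.722, -2.627, 0.0]
wrist_force: [-2.4, 2.0, 4.8]
width: 0.0
grip_force: 3.0
time: 23.82
tool_pos: [0.5872, -0.4149, 0.0789]
tcp_rot: [-1.722, -2.627, 0.0]
wrist_force: [-4.6, 2.3, 5.2]
width: -0.003
grip_force: 3.0
-2.827454898800294 0.518541101463966 6.148024666166524
-0.03 steel edges mm [32.0, 37.5, 84.5, 92.0]
-0.024 steel edges mm [30.0, 37.5, 85.0, 94.5]
-0.018 steel edges mm [27.0, 37.5, 84.5, 97.5]
```

The jaw now follows, with its face at about 37.5 mm.

Converted, 0.003 m is 0.048, -0.0005 m is -0.008.

```bash
echo '[{"sy": 0.048,"sz": -0.008},{"sy": 0.048},{"sy": 0.048},{}]' > next.json && python3 jog.py next.json
python3 - <<'E'
from h import *
i,im=shot("wrist",f"w14"); s=bot.read_state(); f=s["wrist_force"];print(f@Y,f@X,f@N); jaws(i,im)
E
```

```text
time: 24.38
tool_pos: [0.596, -0.4113, 0.0792]
tcp_rot: [1.722, 2.627, 0.001]
wrist_force: [-0.6, 1.9, 3.3]
width: 0.002
grip_force: 1.5
0.6349774299369226 -0.7596008366341283 2.861210641622132
-0.03 steel edges mm [41.5, 46.5, 85.5, 92.5]
-0.024 steel edges mm [39.5, 47.0, 85.5, 94.5]
-0.018 steel edges mm [36.5, 47.0, 85.0, 98.0]
```

Converted, 0.001 m is 0.016.

```bash
echo '[{"sy": 0.016},{"sy": 0.016},{"sy": 0.016},{}]' > next.json && python3 jog.py next.json;echo '[{"sy": 0.016},{"sy": 0.016},{}]' > next.json && python3 jog.py next.json
python3 - <<'E'
from h import *
i,im=shot("wrist",f"w15"); s=bot.read_state(); f=s["wrist_force"];print(f@Y,f@X,f@N); jaws(i,im)
E
```

```text
time: 24.92
tool_pos: [0.5981, -0.4104, 0.0792]
tcp_rot: [-1.723, -2.627, 0.0]
wrist_force: [-2.0, 0.7, 1.0]
width: -0.004
grip_force: 1.6
time: 25.3
tool_pos: [0.6, -0.4096, 0.0792]
tcp_rot: [1.723, 2.627, -0.0]
wrist_force: [-2.9, -0.4, 2.1]
width: 0.0
grip_force: 1.7
-1.9697226906394762 1.2187677970314648 2.47546057503529
-0.03 steel edges mm [45.5, 51.50000000000001, 86.50000000000001, 92.0]
-0.024 steel edges mm [43.50000000000001, 51.50000000000001, 86.50000000000001, 95.0]
-0.018 steel edges mm [41.0, 51.50000000000001, 87.00000000000001, 98.0]
```

Converted, 0.001 m is 0.016.

```bash
for k in 1; do echo '[{"sy": 0.016},{}]' > next.json && python3 jog.py next.json; echo '[{"sy": 0.016},{}]' > next.json && python3 jog.py next.json; echo '[{"sy": 0.016},{}]' > next.json && python3 jog.py next.json; done
python3 - <<'E'
from h import *
i,im=shot("wrist",f"w16"); s=bot.read_state(); f=s["wrist_force"];print(f@Y,f@X,f@N); jaws(i,im)
E
```

```text
time: 25.6
tool_pos: [0.6009, -0.4092, 0.0792]
tcp_rot: [-1.723, -2.627, 0.0]
wrist_force: [-2.8, 0.4, 0.8]
width: 0.003
grip_force: 1.9
time: 25.85
tool_pos: [0.6015, -0.4089, 0.0792]
tcp_rot: [-1.722, -2.627, 0.001]
wrist_force: [-4.4, -1.5, 2.0]
width: 0.004
grip_force: 2.8
time: 26.1
tool_pos: [0.6017, -0.4088, 0.0792]
tcp_rot: [-1.722, -2.626, 0.002]
wrist_force: [-6.1, -1.5, 3.2]
width: 0.001
grip_force: 4.1
-6.314752711870692 1.1707621209482342 2.266798593638592
-0.03 steel edges mm [47.0, 53.0, 88.0, 92.0]
-0.024 steel edges mm [45.0, 52.5, 88.0, 94.5]
-0.018 steel edges mm [42.5, 53.0, 88.0, 97.5]
```

The force is rising with the tool stalled, so both jaws bear on the wax. One more small push, then I'll check that it's square and back off.

Converted, 0.001 m is 0.016.

```bash
echo '[{"sy": 0.016},{},{}]' > next.json && python3 jog.py next.json; echo '[{"sy": -0.064},{"sy": -0.032},{"sz": -0.32},{"sz": -0.8},{"sz": -0.8}]' > next.json && python3 jog.py next.json; echo '[{"sx": 0.72,"sy": 0.48},{},{}]' > next.json && python3 jog.py next.json
python3 - <<'E'
from h import *
i,im=shot("wrist","w17"); s=bot.read_state();print(s["tool_pos"]); jaws(i,im)
c=green(im)[1]; b=cv2.boxPoints(cv2.minAreaRect(c));Q=np.array([onbed(i,p,.013) for p in b]);print(Q,Q.mean(0))
p=cv2.approxPolyDP(c,4,True)[:,0];print(p.tolist())
cv2.imwrite("pics/c17.png",cv2.resize(im[180:430,180:480],None,fx=2,fy=2))
E
```

```text
time: 26.52
tool_pos: [0.6019, -0.4087, 0.0792]
tcp_rot: [-1.722, -2.625, 0.003]
wrist_force: [-8.1, -3.1, 3.3]
width: -0.001
grip_force: 5.2
time: 27.15
tool_pos: [0.5986, -0.4103, 0.2016]
tcp_rot: [1.722, 2.627, 0.0]
wrist_force: [0.8, -0.7, 1.2]
width: -0.001
grip_force: 0.0
time: 27.52
tool_pos: [0.6081, -0.3571, 0.2002]
tcp_rot: [1.72, 2.627, -0.001]
wrist_force: [0.1, -0.0, 0.3]
width: 0.003
grip_force: 0.0
[ 0.6078 -0.3575  0.1996]
-0.03 steel edges mm [46.0, 52.5, 86.0, 92.5]
-0.024 steel edges mm [44.0, 52.5, 86.50000000000001, 94.5]
-0.018 steel edges mm [41.5, 52.5, 86.50000000000001, 98.5]
[[-0.0739  0.0533  0.013 ]
 [-0.0739  0.0862  0.013 ]
 [-0.0116  0.085   0.013 ]
 [-0.0117  0.0535  0.013 ]] [-0.0428  0.0695  0.013 ]
[[308, 183], [306, 265], [350, 268], [350, 185]]
```

View pics/c17.png

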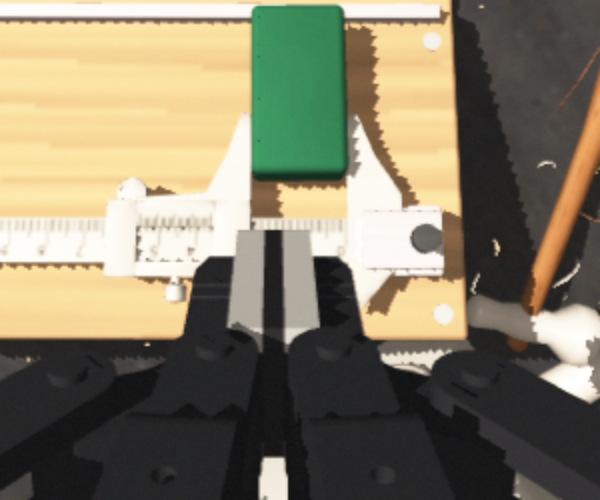

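The last picture shows the block flat above the lip, square between the two closed jaws (block at crop (252–346, 5–180), jaws touching at (250,150) and (350,150)). The fingers are clear of it.

Run:
```python
from h import *
print(bot.finish_job())
```

```text
the job is handed in; nothing more can be done
None
```

The job is handed in with the caliper closed on the wax block: my last images show it flat against the lip and square, with a jaw gap of about 34 mm, and the final push peaked at about 9 N at the wrist; the hand-in gave no verdict.

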